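# Run the counting board out over the opened tablet tub and hold it

### The job

Open the tablet tub: tip its lid up by the upright grip to about 20 degrees with the opposite edge still resting on the rim, then lift it off, lay it flat in the middle of the grey mat and let go. Then, by its rear handle, slide the white counting board along its stand without lifting it, straight out over the middle of the tub until its front edge is level with the two marks on the rim, and finish still holding it there, flat on the stand, as it would tip if let go. Do not let the board tip or touch the tub, and leave the vials, stapler and notebook where they are.

Things in the scene. Friction and masses are not known exactly. Their poses are not given: they have to be found in the camera images.
- stand: fixed wooden riser, 160 (x) x 230 (y) x 100 mm high, flat top without rails; origin at the centre of its underside. The board slides out over its front edge, in the stand's own -y direction
- stand_edge (a point): middle of the front top edge of the stand (stand frame 0, -115, 100 mm); axes as the stand
- board: loose white plate on the stand, 140 (x) x 280 (y) x 10 mm, 0.29-0.55 kg, starts 20-60 mm out over the front edge, up to 3 deg askew; origin: centre of underside, front end at own -y. Upright handle rib near the rear: 14 thick (y), 70 wide (x), 38 mm above the plate, 115 mm behind the centre. Mass centre within 10 mm of the centre; at the marks 165-205 mm overhangs, 15 mm above the tub's rim
- board_front (a point): middle of the board's front edge, at its underside (board frame 0, -140, 0 mm)
- board_handle (a point): in the middle of the handle rib, 24 mm above the plate's top and 14 mm below the rib's top (board frame 0, 115, 34 mm); 255 mm behind the front edge
- tub: fixed open white plastic tub, 170 (x) x 150 (y) x 85 mm high, walls 4 mm; origin at the centre of its underside. It stands beyond the front edge of the stand. Its yaw is nearly that of the stand
- mark (a point): centre of the tub's mouth at rim height (tub frame 0, 0, 85 mm); axes as the tub. The mark is the line through it along the tub's x, shown by two small black tabs 6 mm wide, 24 mm long, that stick out from the +x and -x walls just under the rim. The board's front edge is to lie over this line
- lid: loose grey lid, 0.12 kg: plate 178 (x) x 158 (y) x 5 mm on the tub's rim, under it a plug 154 x 134 x 8 mm loose in the mouth (4 mm play); origin: centre of the plug's underside, 77 mm above the tub's origin when seated. Upright grip blade at the middle of its +x edge: 40 long (x), 12 thick (y), 30 mm high (lid frame x 44-84, z 13-43), in the board's way. Laid down, it rests on its plug
- lid_grip (a point): in the middle of the lid's grip blade, 9 mm below its top (lid frame 64, 0, 34 mm)
- lid_heel (a point): middle of the lid's -x edge where it bears on the rim, 85 mm above the tub's underside when seated (lid frame -85, 0, 8 mm): the lid tips up about this edge
- mat: fixed grey mat, 220 (x) x 200 (y) x 3 mm, flat on the counter at the far side of the tub from the stand; origin at the centre of its underside
- vial_a: bystander: amber vial, 36 mm across, 58 mm high, on the counter between stand and tub, lower than the board; origin under its centre
- vial_b: bystander: amber vial like vial_a, on the counter close to the stand's -x side
- vial_c: bystander: amber vial like vial_a, on the counter beyond the tub and stand
- stapler: bystander: black desk stapler, 130 x 34 x 38 mm, on the counter
- notebook: bystander: notebook, 130 x 190 x 20 mm, on the counter beyond the stand
Not all that is in view belongs to the job. There is more than one size of the lid; the one meant has the size given above. Leave any green look-alike of the tub alone.

How it is judged:
By the outcome, as a careful person would: the job done as asked, in the order asked, and still so for the second after the job is handed in, while the arm keeps its last pose, push and grip.
It also fails if it takes over 58 s, if anything falls off the work surface, if the arm or the gripper's body presses on something with over 40 N, if the wrist force passes 120 N, or if a joint passes its speed limit or range.

### The arm

A 7-joint arm with a two-finger parallel gripper is mounted at the origin on the work surface. World frame = base frame: x ahead of the robot, y to its left, z up, the work surface at z = 0. Lengths are in mm, angles in rad, forces in N, time in s.
With the tool pointing down it reaches from about 400 to 900 mm from the base axis. Payload 5.6 kg.
Tool frame: the origin (TCP) lies midway between the tips of the shut fingers; the grasp point (between the pads) lies 19 mm behind it; z points along the fingers, y is the line along which they close (so a half turn about z gives the same grasp; the last joint's range is limited). The gripper opens to 92 mm and grips with 3 to 60 N. Pads are 20 mm wide; open, the fingers measure 128 mm over their backs; the gripper's body (75 mm by 189 mm) begins 69 mm behind the grasp point.
Start: joints at [1.259, 0.468, -0.012, 1.603, 0.006, 1.071, -0.056], TCP at [172.581, -626.678, 214.592] pointing down, gripper open.
Joint ranges: [-2.53, 2.53], [-0.31, 2.02], [-1.57, 1.55], [0.28, 2.44], [-1.29, 4.43], [0.15, 1.84], [-2.92, 2.92]. Speed limits (rad/s): [2.57, 2.57, 3.14, 3.14, 3.14, 3.14, 3.14].

### API

Orientations are given as a rotation vector (axis times angle).
In Python, from cell import robot, grip, kin, viewer gives the robot as it stands. Calls block until the motion is done:
- robot.movep(position, orientation): joint-space move of the TCP to a pose.
- robot.servo_line(position, feed=150, rotation=None): straight line of the TCP; rotation=None keeps the orientation; feed is the mean speed in mm/s.
- robot.goto_joints(angles): joint-space move.
- grip(opening, newtons=None): opening from 0.0 (shut) to 1.0 (fully open); newtons is the grip in N (None keeps the last); returns when the fingers have stopped.
- robot.hold(seconds).
- kin.ik(position, orientation): joint angles nearest the present ones, or None.
- robot.observe(): the state.
- viewer.read_camera(name): name is "scene" or "top" or "wrist"; returns the picture (480x640x3 uint8, red, green, blue); there is no depth.
- viewer.camera_info(name): a dict with "camera_matrix" (3x3 intrinsics, pixels), "R" (3x3) and "t" (3): a world point X has camera coordinates R X + t. Camera axes: x right, y down, z forward; pixel columns grow to the right and rows downward; lengths in mm; the calibration is good to about 2 mm. A picture is of the moment at which its call begins: read the wrist's pose just before it. camera_info takes no time and is no camera call; for the wrist camera it gives the pose at the moment of the call.
A pose or a line that the arm cannot do raises robot.IKError and nothing moves.
- robot.job_done(): hands the job in; it is judged then, once.
Trained networks look in the newest picture that a camera, given by its name, has taken for a name from the list of things; names that differ only in an ending like _2 or _b are one class to them, and where a whole thing is asked for, a point or a joint stands for the part that bears it (a point fixed in the world has none). Each returns a list of dicts, best first, with "confidence" (0 to 1); they miss things now and then, are a little off and sometimes report something else, mostly with a low value. They report only what shows in the picture. A call takes as long as a camera call. They do not tell look-alikes from the thing itself.
- viewer.silhouettes(name, camera): "mask" (480x640 bool, what is visible of it).
- viewer.pinpoint(name, camera): "at" ([x, y, z] in mm, in the coordinates of the camera as it stood for that picture, good to about 4 mm: a listed point, or the origin of a listed thing).
The state is a dict: "t": time; "joints": joint angles; "joint_velocities": joint speeds; "joint_torque": joint torques, N m; "tcp_pos": TCP position; "tcp_rot": TCP orientation; "contact_force": force on the tool from outside, world axes, zero at the start; "wrist_torque": the same for the moment, N m; "grip_width": opening from 0.0 (shut) to 1.0 (fully open); "grip_force": force on a finger pad.
Only numpy, scipy, OpenCV 4.12 (cv2) and the standard library are available. Lean on these libraries where they do the work, as an engineer would, in place of code of your own. Each camera call takes 0.05 s, during which the arm holds its last target. There are 200 camera calls.

## Working session

There is one attempt and no reset: what is moved stays moved. The work goes in short steps, each a Python script; the robot and the scene stay as the last script left them, time stands still between calls to the robot, and variables do not carry over. Pictures are saved under pics/ and viewed, at most 10 in all, crops included, and the job is handed in when it is done.

```bash
mkdir -p pics; ls; cat > h.py <<'E'
import numpy as np, cv2
from cell import robot, grip, kin, viewer
from scipy.spatial.transform import Rotation as Rn
def snap(cam,fn):
    im=viewer.read_camera(cam); cv2.imwrite('pics/'+fn,im[:,:,::-1]); return im
def w(cam,p,info=None):
    i=info or viewer.camera_info(cam); return np.array(i["R"]).T@(np.array(p)-np.array(i["t"]))
def proj(cam,X,info=None):
    i=info or viewer.camera_info(cam); c=np.array(i["R"])@np.array(X,float)+np.array(i["t"]); u=np.array(i["camera_matrix"])@c; return u[:2]/u[2]
def onplane(cam,uv,z,info=None):
    i=info or viewer.camera_info(cam); R=np.array(i["R"]);C=-R.T@np.array(i["t"])
    d=R.T@np.linalg.inv(np.array(i["camera_matrix"]))@np.array([uv[0],uv[1],1.]); return C+d*(z-C[2])/d[2]
E
python3 - <<'E'
from h import *
o=robot.observe(); print(o['t'],o['tcp_rot'])
for c in("top","scene"):
    snap(c,c+'0.png')
    for n in["stand_edge","board","board_front","board_handle","mark","lid","lid_grip","lid_heel","mat","vial_a","stapler","notebook","tub"]:
        print(c,n,[(round(d['confidence'],2),w(c,d['at']).round().tolist()) for d in viewer.pinpoint(n,c)])
print(robot.observe()['t'])
E
```

```text
pics
0.0 [-3.11157319e+00 -4.20637046e-01  5.97845767e-04]
top stand_edge [(0.73, [530.0, 295.0, 100.0])]
top board [(0.56, [529.0, 293.0, 101.0])]
top board_front [(0.59, [533.0, 154.0, 99.0]), (0.43, [508.0, -334.0, 0.0])]
top board_handle [(0.65, [523.0, 407.0, 136.0])]
top mark [(0.71, [506.0, -340.0, -0.0]), (0.67, [184.0, -332.0, 89.0])]
top lid [(0.94, [205.0, 377.0, -2.0]), (0.57, [536.0, 2.0, 79.0])]
top lid_grip [(0.9, [603.0, 5.0, 111.0]), (0.59, [273.0, 426.0, 48.0])]
top lid_heel [(0.96, [454.0, -8.0, 81.0]), (0.56, [110.0, 314.0, 16.0])]
top mat [(0.64, [507.0, -337.0, 0.0])]
top vial_a [(0.82, [776.0, 40.0, 5.0]), (0.71, [570.0, 149.0, 3.0]), (0.66, [401.0, 231.0, 2.0])]
top stapler [(0.7, [808.0, -106.0, -5.0])]
top notebook [(0.73, [762.0, 233.0, -1.0])]
top tub [(0.78, [184.0, -329.0, -0.0])]
scene stand_edge [(0.72, [523.0, 309.0, -3.0]), (0.67, [522.0, 408.0, 133.0]), (0.26, [759.0, 239.0, 1.0]), (0.23, [572.0, 150.0, -1.0])]
scene board [(0.86, [526.0, 292.0, 102.0])]
scene board_front [(0.95, [535.0, 155.0, 100.0])]
scene board_handle [(0.69, [446.0, -8.0, 82.0]), (0.61, [521.0, 404.0, 134.0])]
scene mark [(0.81, [187.0, -331.0, 82.0])]
scene lid [(0.87, [201.0, 376.0, 2.0]), (0.78, [533.0, 1.0, 79.0])]
scene lid_grip [(0.81, [597.0, 3.0, 114.0]), (0.56, [272.0, 424.0, 46.0])]
scene lid_heel [(0.88, [105.0, 314.0, 10.0]), (0.68, [448.0, -9.0, 83.0]), (0.32, [776.0, 43.0, -3.0])]
scene mat []
scene vial_a [(0.83, [573.0, 148.0, 2.0]), (0.68, [780.0, 44.0, 0.0])]
scene stapler [(0.91, [805.0, -107.0, -2.0])]
scene notebook [(0.63, [760.0, 240.0, 2.0])]
scene tub [(0.77, [534.0, -1.0, 3.0]), (0.56, [186.0, -333.0, -4.0])]
1.4
```

```bash
ls pics; python3 -c "
import cv2,numpy as np
"
```

```text
scene0.png
top0.png
```

View pics/top0.png

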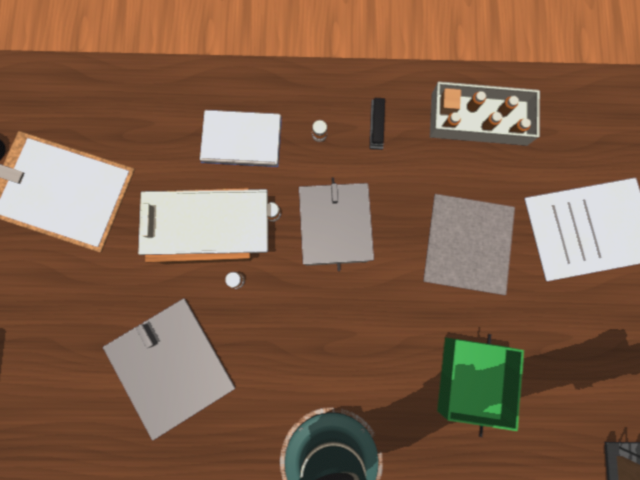

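View pics/scene0.png

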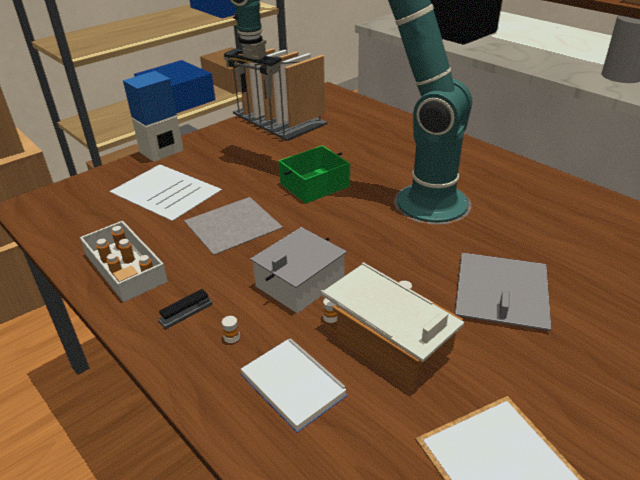

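The top view shows the seated lid at about (336,224), grip up at (335,190) and tabs at (335,181) and (340,267). The board is at (204,222) with its handle at (151,220), and the mat is at (470,244). The lid at (168,368) and the green tub at (482,383) are look-alikes. Next I'll refine these by outline fits.

```bash
python3 - <<'E'
from h import *
im=snap("top","top1.png"); i=viewer.camera_info("top")
print(np.array(i['camera_matrix']).round(1).tolist(), (-np.array(i['R']).T@i['t']).round(1))
for n,z,(cx,cy) in[("lid",90,(336,224)),("board",110,(204,222)),("mat",3,(470,244)),("stand",100,(204,225)),("stapler",38,(377,123)),("notebook",20,(240,137)),("tub",85,(336,224))]:
    for d in viewer.silhouettes(n,"top"):
        m=d['mask']; ys,xs=np.nonzero(m)
        if np.hypot(xs.mean()-cx,ys.mean()-cy)>40: continue
        P=np.array([onplane("top",(x,y),z,i)[:2] for x,y in zip(xs,ys)],np.float32)
        r=cv2.minAreaRect(P); print(n,d['confidence'],P.mean(0).round(1),[np.round(a,1).tolist() for a in r[:2]],round(r[2],2))
a=cv2.resize(im[170:280,125:385],None,fx=3,fy=3,interpolation=cv2.INTER_CUBIC); cv2.imwrite('pics/crop1.png',a[:,:,::-1])
E
```

```text
[[447.7, 0.0, 318.9], [0.0, 447.7, 235.4], [0.0, 0.0, 1.0]] [ 350.3   47.9 1087.6]
lid 0.95 [ 5.339e+02 -2.000e-01] [[535.8, 0.3], [181.4, 161.0]] 3.37
board 0.64 [527.9 293.2] [[528.7, 292.2], [145.7, 284.1]] 1.97
mat 0.7 [ 503.7 -333.2] [[505.4, -333.1], [201.3, 220.0]] 81.36
stand 0.97 [450.  305.8] [[515.0, 311.0], [165.0, 230.3]] 6.42
stapler 0.82 [ 793.4 -102. ] [[795.2, -101.6], [35.1, 132.8]] 86.01
notebook 0.93 [756.9 234.9] [[757.4, 234.2], [193.9, 136.1]] 88.07
tub 0.56 [470.4  -3.2] [[525.1, -16.3], [110.8, 210.2]] 74.6
```

View pics/crop1.png

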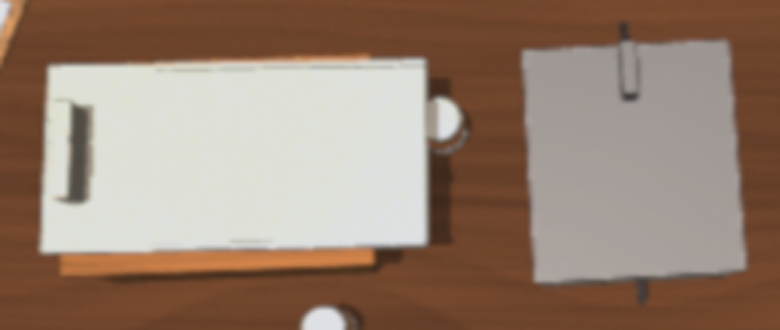

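```bash
cat >> h.py <<'E'
def down(yawdeg,tilt=0):  # tilt: lean, +x end of held thing up
    return Rn.from_euler('z',yawdeg,degrees=True)*Rn.from_euler('y',-tilt,degrees=True)*Rn.from_euler('x',180,degrees=True)
E
python3 - <<'E'
from h import *
robot.movep([570,100,330],down(4).as_rotvec())
o=robot.observe(); i=viewer.camera_info("wrist"); snap("wrist","w1.png")
import json; json.dump({k:np.array(i[k]).tolist() for k in("camera_matrix","R","t")},open('w1.json','w'))
print(o['t'],o['joints'],(-np.array(i['R']).T@i['t']).round(1))
for n in["stand_edge","board_front","board_handle","mark","lid","lid_grip","lid_heel"]:
    print(n,[(round(d['confidence'],2),w("wrist",d['at'],i).round().tolist()) for d in viewer.pinpoint(n,"wrist")])
print(robot.observe()['t'])
E
```

```text
4.7417 [ 0.42909074  0.38431221 -0.86441322  1.60015751  0.30089182  1.29733066
 -1.98398368] [637.3 103.5 501.3]
stand_edge []
board_front [(0.81, [534.0, 153.0, 103.0]), (0.39, [408.0, 236.0, 4.0])]
board_handle [(0.72, [526.0, 411.0, 135.0])]
mark []
lid [(0.59, [538.0, 1.0, 78.0])]
lid_grip [(0.63, [604.0, 3.0, 113.0])]
lid_heel [(0.77, [455.0, -2.0, 88.0]), (0.71, [775.0, 40.0, -2.0])]
5.1417
```

View pics/w1.png

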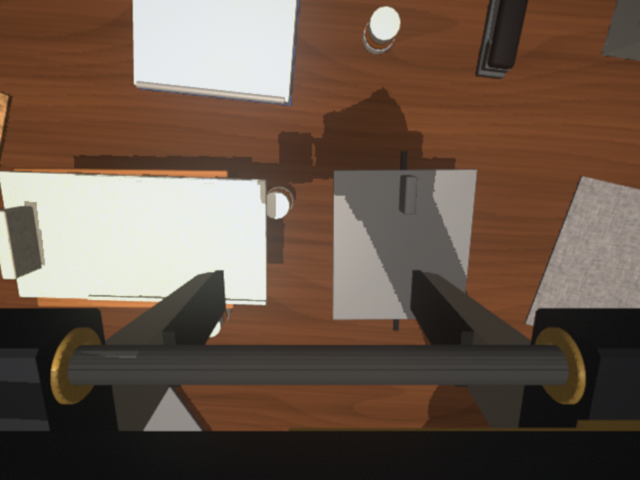

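The wrist view shows the lid corners at (334,171), (476,170), (468,320) and (333,320), with tabs at (404,152) and (396,329). The stand's top strip ends at (228,175), and the board front runs (266,180)-(266,304). Next I compute poses and check that all the lid motions can be reached.

```bash
python3 - <<'E'
from h import *
import json
i=json.load(open('w1.json'))
f=lambda n,L,z:print(n,[onplane("wrist",p,z,i)[:2].round(1).tolist() for p in L])
f('lid',[(334,171),(476,170),(468,320),(333,320)],90)
f('tabs',[(404,152),(396,330)],82)
f('stand top+x',[(90,170),(228,171.5),(228,178)],100)
f('stand -x base/top',[(37,303),(37,308),(230,304)],100)
f('board',[(266,180),(266,304),(2,171),(18,297)],110)
T='top'; i=viewer.camera_info(T); f=lambda n,L,z:print(n,[onplane(T,(125+p[0]/3-.33,170+p[1]/3-.33),z,i)[:2].round(1).tolist() for p in L])
f('T stand +x top',[(155,64),(368,54)],100); f('T -x base',[(62,275),(373,265)],0)
f('T tabs',[(623,24),(642,302)],82); f('T lid',[(522,50),(728,39),(746,270),(535,283)],90)
f('T board',[(48,66),(427,59),(427,245),(40,252)],110)
# reach
for p,y,t in[((601,5,250),4,0),((601,5,94),4,0),((590,4,150),4,20),((590,4,250),4,20),((570,-340,200),-8,0),((570,-340,22),-8,0),((522,406,115),2,0),((530,250,115),2,0)]:
    q=kin.ik(p,down(y,t).as_rotvec()); print(p,None if q is None else np.round(q,2).tolist())
E
```

```text
lid [[619.0, 84.3], [631.1, -71.9], [452.6, -93.0], [441.0, 71.1]]
tabs [[644.8, 7.9], [429.2, -9.2]]
stand top+x [[602.1, 346.9], [610.9, 198.6], [604.0, 198.5]]
stand -x base/top [[442.9, 420.7], [436.5, 421.4], [457.6, 194.3]]
board [[605.6, 156.1], [465.0, 150.9], [595.5, 433.2], [453.7, 433.6]]
T stand +x top [[599.3, 360.1], [610.1, 200.5]]
T -x base [[448.1, 455.2], [460.5, 204.8]]
T tabs [[642.6, 7.5], [427.8, -9.2]]
T lid [[618.2, 84.8], [630.0, -72.9], [452.4, -86.2], [440.0, 71.1]]
T board [[593.7, 436.0], [604.5, 154.8], [464.7, 150.1], [454.7, 431.2]]
(601, 5, 250) [0.53, 0.48, -0.8, 1.65, 0.37, 1.17, -1.87]
(601, 5, 94) [0.44, 0.65, -0.69, 1.78, 0.52, 0.9, -1.98]
(590, 4, 150) [0.53, 0.4, -0.7, 2.05, 0.58, 0.49, -2.06]
(590, 4, 250) [0.69, 0.27, -0.86, 1.95, 0.35, 0.68, -1.86]
(570, -340, 200) [0.96, 0.62, -0.7, 1.54, 0.42, 1.14, -1.54]
(570, -340, 22) [0.86, 0.8, -0.54, 1.65, 0.52, 0.84, -1.61]
(522, 406, 115) [-0.21, 0.73, -0.75, 1.61, 0.56, 1.02, -2.67]
(530, 250, 115) [0.06, 0.62, -0.75, 1.81, 0.52, 0.93, -2.46]
```

```bash
python3 - <<'E'
from h import *
def st(l):
    o=robot.observe(); print(l,round(o['t'],2),np.round(o['tcp_pos'],1),np.round(o['contact_force'],1),np.round(o['wrist_torque'],2),round(o['grip_width'],3),round(o['grip_force'],1))
yaw=4.4; g=np.array([600.5,4.2]); heel=np.array([451,-7.3,85]); ex=np.array([np.cos(np.radians(yaw)),np.sin(np.radians(yaw)),0])
robot.movep([g[0],g[1],170],down(yaw).as_rotvec())
robot.servo_line([g[0],g[1],94],feed=100); st('at')
grip(0.05,35); robot.hold(.2); st('grip')
r=np.array(robot.observe()['tcp_pos'])-heel; a=r@ex; b=r[2]; lat=r-a*ex-[0,0,b]
for th in(5,10,15,20):
    c,s=np.cos(np.radians(th)),np.sin(np.radians(th))
    p=heel+lat+ex*(a*c-b*s)+np.array([0,0,a*s+b*c-0.8*th/20])
    robot.servo_line(p,feed=40,rotation=down(yaw,th).as_rotvec()); st(th)
robot.hold(.5); st('hold'); snap("scene","tip.png")
for d in viewer.pinpoint("lid_heel","scene"): print(w("scene",d['at']).round(),d['confidence'])
for d in viewer.pinpoint("lid_grip","scene"): print(w("scene",d['at']).round(),d['confidence'])
im=cv2.imread('pics/tip.png'); cv2.imwrite('pics/tipc.png',cv2.resize(im[180:330,200:400],None,fx=3,fy=3))
E
```

```text
at 6.83 [601.    4.4  94.5] [-0.6 -0.3 -0.5] [0.03 0.01 0.03] 0.999 0.0
grip 8.22 [600.5   4.3  94. ] [-0.2 -0.3 -0. ] [ 0.06 -0.05  0.07] 0.13 35.0
5 8.69 [599.    3.8 106.8] [-0.4  0.6 -0.9] [0.03 0.13 0.05] 0.127 35.0
10 9.17 [596.6   3.8 119.3] [-0.8  0.2  0.1] [-0.04  0.49  0.01] 0.127 35.0
15 9.64 [593.1   3.6 131.7] [-1.2 -0.2  0.7] [-0.01  0.63  0.01] 0.131 35.0
20 10.12 [588.4   3.3 143.7] [-0.8  1.1  1.2] [-0.05  0.77 -0.03] 0.126 35.0
hold 10.62 [588.4   3.3 143.8] [-1.  -0.5  0.6] [-0.01  0.75  0.03] 0.125 35.0
[107. 316.  10.] 0.77
[450.  -5.  83.] 0.72
[577.   2. 163.] 0.96
[275. 424.  49.] 0.86
```

View pics/tipc.png

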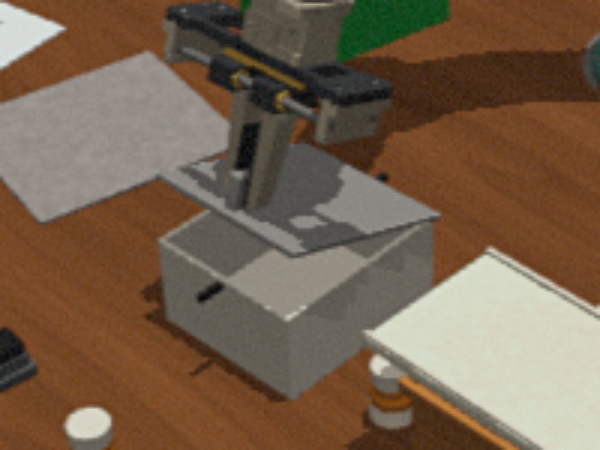

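The crop shows the lid tilted about 20° with its far (-x) edge on the rim, and the upward force confirms contact. I'll lift it off and lay it on the mat.

```bash
python3 - <<'E'
from h import *
def st(l):
    o=robot.observe(); print(l,round(o['t'],2),np.round(o['tcp_pos'],1),np.round(o['contact_force'],1),np.round(o['wrist_torque'],2),round(o['grip_width'],3),round(o['grip_force'],1)); return o
p=np.array(robot.observe()['tcp_pos'])
robot.servo_line(p+[0,0,60],feed=100); st('up')
robot.servo_line([590,3.3,230],feed=120,rotation=down(4.4,0).as_rotvec()); st('level')
y=-8.6; q=np.array([505.2,-333.2])+65*np.array([np.cos(np.radians(y)),np.sin(np.radians(y))])
robot.movep([q[0],q[1],100],down(y).as_rotvec()); st('over')
robot.servo_line([q[0],q[1],28],feed=80); st('28')
z=28
while z>17.5:
    z-=1.5; robot.servo_line([q[0],q[1],z],feed=25); o=st(z)
    if o['contact_force'][2]>1.5: break
robot.hold(.2); grip(0.35,10); robot.hold(.1); st('rel')
robot.servo_line([q[0],q[1],130],feed=150)
robot.movep([520,330,330],down(3.5).as_rotvec()); st('away')
snap("top","top2.png"); i=viewer.camera_info("top")
for n,z,(cx,cy) in[("lid",16,(470,244)),("mat",3,(470,244))]:
    for d in viewer.silhouettes(n,"top"):
        m=d['mask']; ys,xs=np.nonzero(m)
        if np.hypot(xs.mean()-cx,ys.mean()-cy)>40: continue
        P=np.array([onplane("top",(a,b),z,i)[:2] for a,b in zip(xs,ys)],np.float32)
        r=cv2.minAreaRect(P); print(n,d['confidence'],[np.round(a,1).tolist() for a in r[:2]],round(r[2],2))
for c in("top",): print([(w(c,d['at']).round(),round(d['confidence'],2)) for d in viewer.pinpoint("mark",c)])
i=viewer.camera_info("wrist"); snap("wrist","w2.png")
import json; json.dump({k:np.array(i[k]).tolist() for k in("camera_matrix","R","t")},open('w2.json','w'))
for n in["stand_edge","board_front","board_handle","mark"]:
    print(n,[(round(d['confidence'],2),w("wrist",d['at'],i).round().tolist()) for d in viewer.pinpoint(n,"wrist")])
st('end'); a=cv2.imread('pics/top2.png'); b=cv2.imread('pics/w2.png')
cv2.imwrite('pics/both.png',np.vstack([cv2.resize(a[150:310,110:530],(735,280)),cv2.resize(b[:320],(640,320))[:, :] if 0 else cv2.copyMakeBorder(b[:320],0,0,0,95,cv2.BORDER_CONSTANT)]))
E
```

```text
up 11.52 [587.9   3.  203.3] [ 0.5  0.1 -0.5] [-0.01  0.38 -0.  ] 0.13 35.0
level 12.11 [589.3   3.7 228.5] [-0.2 -0.6 -0.8] [ 0.04 -0.04 -0.05] 0.125 35.0
over 13.49 [ 571.  -340.5  101.1] [ 0.4 -0.4 -0.7] [ 0.01 -0.13 -0.04] 0.127 35.0
28 14.54 [ 570.  -343.    28.6] [ 0.1 -0.1 -0.6] [ 0.03 -0.07 -0.01] 0.125 35.0
26.5 14.79 [ 569.6 -343.1   26.9] [-0.4 -0.3 -0.8] [ 0.09 -0.04  0.01] 0.126 35.0
25.0 15.04 [ 569.4 -342.9   24.9] [-0.4  0.7 -0.9] [ 0.05 -0.1   0.02] 0.131 35.0
23.5 15.29 [ 569.4 -342.9   23.3] [-0.6 -0.9 -1.2] [ 0.05 -0.04  0.01] 0.132 35.0
22.0 15.54 [ 569.4 -342.9   21.9] [ 0.   0.4 -1.1] [-0.04 -0.12 -0.04] 0.13 35.0
20.5 15.79 [ 569.4 -342.9   20.4] [ 0.1 -0.8 -1.7] [-0.05 -0.1  -0.02] 0.129 35.0
19.0 16.04 [ 569.7 -343.    20. ] [-2.1  0.4  5.7] [0.19 0.46 0.  ] 0.126 35.0
rel 16.82 [ 569.5 -342.9   18.9] [-0.5 -1.5  0. ] [0.03 0.02 0.02] 0.351 0.0
away 20.22 [520.8 328.8 329.5] [-0.4 -0.2 -0.3] [ 0.04 -0.01 -0.01] 0.353 0.0
lid 0.56 [[504.4, -332.2], [161.0, 184.3]] 82.28
mat 0.68 [[505.3, -332.0], [203.1, 219.7]] 81.62
[(array([538.,  -0.,  88.]), 0.94)]
stand_edge [(0.75, [536.0, -3.0, 3.0])]
board_front [(0.59, [534.0, 155.0, 100.0])]
board_handle [(0.65, [526.0, 413.0, 135.0]), (0.54, [776.0, 39.0, -1.0])]
mark [(0.82, [536.0, -2.0, 88.0]), (0.4, [537.0, 155.0, 98.0])]
end 20.67 [520.  329.9 330. ] [0.5 0.4 0.1] [ 0.04 -0.02 -0.04] 0.349 0.0
```

View pics/both.png

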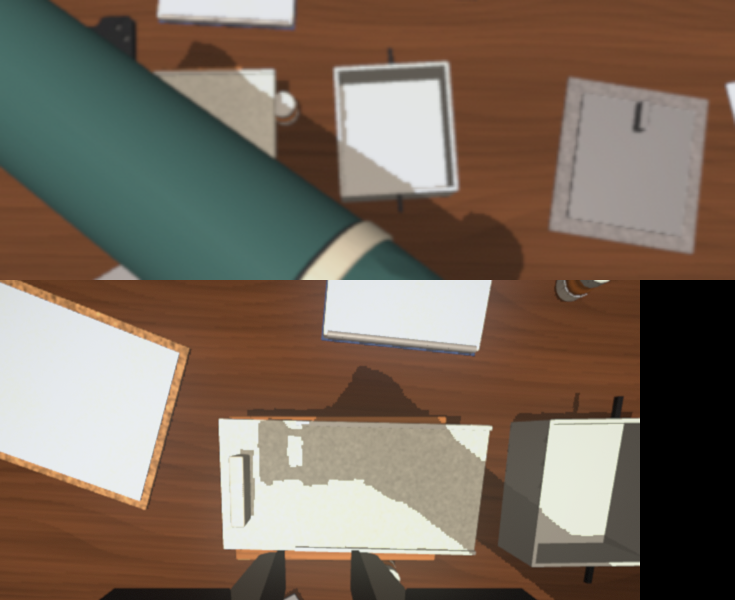

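The lid lies centred on the mat, within 1 mm. The wrist view shows the board corners at (219,140), (491,146), (474,273) and (223,270), with the rib top at about (239,211). Next I work out board yaw, handle and stand yaw.

```bash
python3 - <<'E'
from h import *
import json
i=json.load(open('w2.json'))
f=lambda n,L,z:print(n,[onplane("wrist",p,z,i)[:2].round(1).tolist() for p in L])
f('board',[(219,140),(491,146),(474,273),(223,270)],110)
f('rib top',[(230,175),(248,176),(248,246),(232,247)],148)
f('stand+x',[(230,137),(446,138)],100)
f('tabs',[(618,117),(588,303)],82)
for p,y in[((525,407,119),2.1),((535,250,116),4),((535,250,116),6)]:
  print(np.round(kin.ik(p,down(y).as_rotvec()),2))
# edge refine: stand strip (orange) upper boundary
im=cv2.imread('pics/w2.png'); hsv=cv2.cvtColor(im,cv2.COLOR_BGR2HSV)
for x in range(240,440,25): print(x,[tuple(hsv[y,x]) for y in range(134,146)][::2])if 0 else None
E
```

```text
board [[594.0, 435.8], [605.4, 155.1], [467.4, 150.3], [453.5, 431.5]]
rib top [[561.8, 415.4], [562.0, 398.3], [493.2, 397.1], [491.1, 413.0]]
stand+x [[597.9, 426.8], [611.0, 199.3]]
tabs [[645.5, 9.7], [429.2, -8.7]]
[-0.16  0.77 -0.84  1.6   0.64  1.07 -2.71]
[ 0.14  0.67 -0.87  1.79  0.61  0.97 -2.49]
[ 0.14  0.67 -0.88  1.79  0.62  0.98 -2.46]
```

```bash
cat > m.py <<'E'
from h import *
def st(l):
    o=robot.observe(); print(l,round(o['t'],2),np.round(o['tcp_pos'],1),np.round(o['contact_force'],1),np.round(o['wrist_torque'],2),round(o['grip_width'],3),round(o['grip_force'],1)); return o
E
python3 - <<'E'
from m import *
grip(0.5)
robot.movep([525.8,407,180],down(2.2).as_rotvec())
robot.servo_line([525.8,407,116],feed=90); st('at')
grip(0.05,58); robot.hold(.2); st('grip')
a=np.array([525.8,407,115.]); b=np.array([521.6,254.1+25,114.8])
robot.servo_line(a,feed=10); st('press')
for k in range(1,5):
    f=k/4; robot.servo_line(a+(b-a)*f,feed=35,rotation=down(2.2+1.6*f).as_rotvec()); st(k)
robot.hold(.2); st('hold')
for c in("top","wrist","scene"):
    i=viewer.camera_info(c); snap(c,c+'3.png')
    for n in("board_front","mark","board_handle","board"):
        print(c,n,[(round(d['confidence'],2),w(c,d['at'],i).round(1).tolist()) for d in viewer.pinpoint(n,c)])
A=cv2.imread('pics/top3.png');B=cv2.imread('pics/wrist3.png')
cv2.imwrite('pics/both3.png',np.vstack([cv2.resize(A[170:290,140:390],(640,307)),B[:290]]))
import json; i=viewer.camera_info("wrist");json.dump({k:np.array(i[k]).tolist() for k in("camera_matrix","R","t")},open('w3.json','w')); st('end')
E
```

```text
at 22.63 [525.9 407.5 116.3] [ 0.4 -0.2 -0.1] [ 0.04  0.02 -0.02] 0.501 0.0
grip 23.42 [525.9 407.4 116.3] [-0.2  0.9  1.2] [ 0.24 -0.02 -0.02] 0.148 58.0
press 23.67 [525.9 407.4 116.3] [-1.7 -0.1  8. ] [-0.07  0.36 -0.04] 0.148 58.0
1 24.73 [524.9 376.7 116.2] [-0.6  3.6  6.8] [ 0.52  0.13 -0.02] 0.149 58.0
2 25.8 [523.9 344.8 116.2] [-0.5  3.7  6.6] [0.55 0.22 0.01] 0.151 58.0
3 26.87 [523.  313.  116.2] [-0.3  4.9  5.6] [ 0.64  0.22 -0.05] 0.144 58.0
4 27.93 [522.1 281.4 116.3] [0.3 5.5 7.4] [ 0.87  0.18 -0.05] 0.154 58.0
hold 28.13 [522.1 281.4 116.3] [0.1 4.6 7.2] [ 0.85  0.23 -0.07] 0.149 58.0
top board_front [(0.58, [538.6, 29.9, 98.4])]
top mark [(0.61, [805.6, -103.6, -0.3]), (0.57, [183.7, -331.2, 87.6])]
top board_handle []
top board []
wrist board_front []
wrist mark []
wrist board_handle [(0.95, [522.9, 283.3, 134.0])]
wrist board [(0.89, [528.4, 167.5, 103.4])]
scene board_front [(0.73, [539.7, 25.5, 102.3]), (0.47, [805.6, -108.2, -1.0])]
scene mark [(0.96, [532.8, -1.8, 89.3]), (0.66, [527.1, 163.3, 101.4]), (0.65, [187.2, -331.9, 82.5])]
scene board_handle [(0.71, [518.1, 279.4, 132.0]), (0.51, [573.4, 149.1, 1.6])]
scene board [(0.89, [527.4, 164.7, 102.7])]
end 28.88 [522.1 281.4 116.3] [0.5 5.2 6.7] [ 0.81  0.2  -0.03] 0.145 58.0
```

View pics/both3.png

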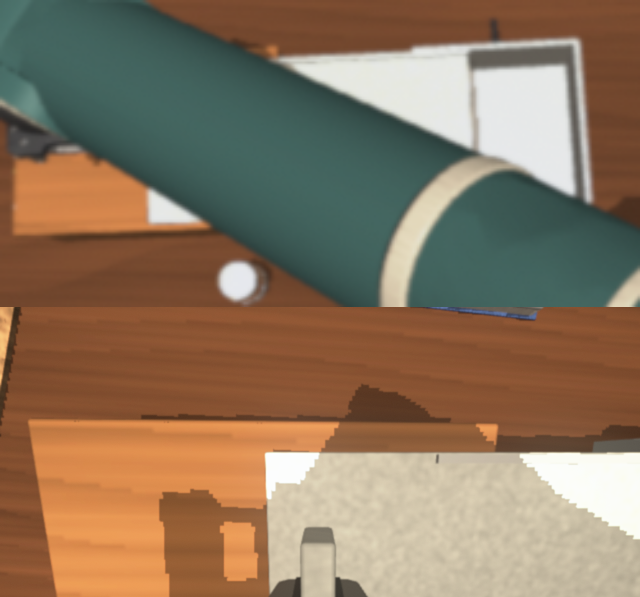

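Top crop: the board's front edge runs (471,55)-(476,152), short of the tab at (493,30). Wrist crop: the stand's +x edge runs (30,113)-(497,117), and the board's side edge runs (266,146)-(620,145).

```bash
python3 - <<'E'
from h import *
import json
i=json.load(open('w3.json'))
f=lambda n,L,z:print(n,[onplane("wrist",p,z,i)[:2].round(1).tolist() for p in L])
f('stand +x',[(30,113),(497,117)],100); f('stand back',[(30,113),(55,290)],100); f('stand front',[(497,117),(497,140)],100)
f('board side',[(266,146),(620,145)],110); f('board rear',[(266,146),(269,260)],110); f('ribtop',[(303,222),(334,222)],148)
i=viewer.camera_info('top')
T=lambda p:(140+p[0]/2.56-.3,170+p[1]/2.56-.3)
print('front',[onplane('top',T(p),110,i)[:2].round(1) for p in[(471,55),(476,152)]],'corner rim',[onplane('top',T(p),85,i)[:2].round(1) for p in[(578,40)]],'tab',onplane('top',T((494,20)),82,i)[:2].round(1))
E
```

```text
stand +x [[598.3, 427.5], [612.1, 200.0]]
stand back [[598.3, 427.5], [506.5, 424.3]]
stand front [[612.1, 200.0], [601.4, 198.0]]
board side [[590.6, 310.4], [602.5, 144.8]]
board rear [[590.6, 310.4], [534.8, 306.9]]
ribtop [[562.6, 289.6], [563.4, 277.6]]
front [array([602.7,  27.7]), array([516.6,  22.1])] corner rim [array([624.9, -69.2])] tab [643.    6.7]
```

```bash
python3 - <<'E'
from m import *
robot.servo_line([521.2,252.6,114.2],feed=25,rotation=down(4.0).as_rotvec()); robot.hold(.3); st('fin')
for c in("top","scene"):
    i=viewer.camera_info(c); snap(c,c+'4.png')
    for n in("board_front","mark","board_handle","board"):
        print(c,n,[(round(d['confidence'],2),w(c,d['at'],i).round(1).tolist()) for d in viewer.pinpoint(n,c)])
A=cv2.imread('pics/top4.png');B=cv2.imread('pics/scene4.png')
cv2.imwrite('pics/both4.png',np.vstack([cv2.resize(A[165:275,250:390],None,fx=4,fy=4,interpolation=cv2.INTER_CUBIC)[:150*2-20],cv2.resize(B[225:305,240:380],None,fx=4,fy=4,interpolation=cv2.INTER_CUBIC)]))
E
```

```text
fin 30.39 [521.9 256.4 116.5] [ 0.2  6.9 10.8] [ 1.35  0.38 -0.12] 0.149 58.0
top board_front [(0.95, [543.0, 2.8, 98.3])]
top mark [(0.86, [538.3, -0.7, 87.5])]
top board_handle [(0.4, [764.0, 234.0, 0.8])]
top board []
scene board_front [(0.68, [807.3, -106.4, -1.1]), (0.65, [540.0, 2.8, 99.0])]
scene mark [(0.91, [535.0, -1.8, 88.9]), (0.6, [187.5, -333.8, 83.7]), (0.37, [520.1, 254.9, 134.7])]
scene board_handle [(0.91, [518.3, 254.0, 136.2])]
scene board [(0.69, [526.8, 141.7, 102.5]), (0.32, [567.7, -345.6, 38.8])]
```

View pics/both4.png

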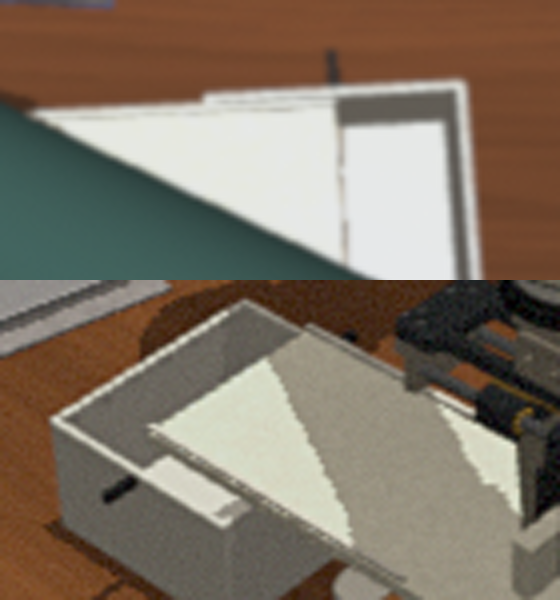

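```bash
python3 - <<'E'
from h import *
i=viewer.camera_info('top')
T=lambda p:(250+p[0]/4-.4,165+p[1]/4-.4)
g=lambda p,z:onplane('top',T(p),z,i)[:2]
a,b=g((337,100),110),g((344,235),110); c=g((466,80),85); t=g((330,52),82)
print(a.round(1),b.round(1),'corner',c.round(1),'tab',t.round(1))
y=np.radians(4.6); ex=np.array([np.cos(y),np.sin(y)]); ey=np.array([-ex[1],ex[0]])
print('mark from corner',(c-85*ex+75*ey).round(1),'from tab',(t-109*ex).round(1))
i=viewer.camera_info('scene')
S=lambda p:(240+p[0]/4-.4,225+(p[1]-280)/4-.4)
g=lambda p,z:onplane('scene',S(p),z,i)[:2].round(1)
print('scene front +x corner top',g((150,427),110),'tab tip',g((105,496),82),'rim corners',g((50,418),85),g((228,524),85), g((243,300),85))
E
```

```text
[606.8   4.9] [5.298e+02 2.000e-01] corner [626.7 -70.6] tab [642.7   8. ]
mark from corner [536.   -2.7] from tab [534.1  -0.7]
scene front +x corner top [604.5   4.5] tab tip [644.1   7.9] rim corners [624.3 -71. ] [610.6  80.4] [457.5 -81.6]
```

```bash
python3 - <<'E'
from m import *
robot.servo_line([521.2,251.3,114.2],feed=10,rotation=down(4.3).as_rotvec()); robot.hold(.3); st('fin')
for c in("top","scene"):
    i=viewer.camera_info(c); snap(c,c+'5.png')
    for n in("board_front","mark"):
        print(c,n,[(round(d['confidence'],2),w(c,d['at'],i).round(1).tolist()) for d in viewer.pinpoint(n,c)])
for n in("vial_a","stapler","notebook"): print(n,[w("scene",d['at']).round().tolist() for d in viewer.pinpoint(n,"scene")])
A=cv2.imread('pics/top5.png');B=cv2.imread('pics/scene5.png')
cv2.imwrite('pics/both5.png',np.vstack([cv2.resize(A[165:235,250:390],None,fx=4,fy=4,interpolation=cv2.INTER_CUBIC),cv2.resize(B[225:305,240:380],None,fx=4,fy=4,interpolation=cv2.INTER_CUBIC)]))
E
```

```text
fin 31.48 [521.7 255.5 116.5] [-0.3  7.  10.6] [ 1.56  0.44 -0.14] 0.149 58.0
top board_front [(0.93, [543.9, 2.7, 97.7])]
top mark [(0.96, [538.5, 0.6, 87.0])]
scene board_front [(0.7, [540.3, -0.5, 99.6])]
scene mark [(0.98, [187.3, -333.4, 83.8]), (0.71, [532.9, -2.8, 89.6]), (0.34, [519.5, 252.5, 132.7])]
vial_a [[777.0, 42.0, -1.0], [576.0, 147.0, 3.0], [805.0, -101.0, 0.0]]
stapler [[804.0, -106.0, 1.0], [758.0, 239.0, 2.0]]
notebook []
```

View pics/both5.png

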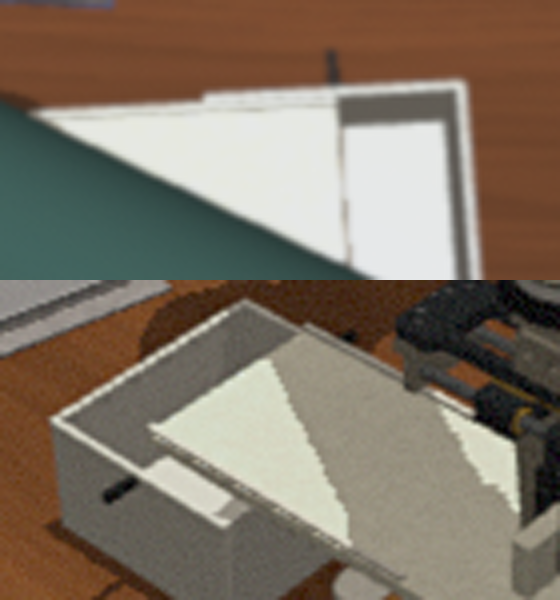

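The board's front edge lines up with the tabs to within about 1-2 mm, it lies flat and clear of the rim, and the vials and stapler read unmoved. One last 0.8 mm nudge, then I hand in.

```bash
python3 - <<'E'
from m import *
robot.servo_line([520.6,250.5,114.2],feed=10,rotation=down(4.3).as_rotvec()); robot.hold(.3); st('fin')
print(robot.job_done())
E
```

```text
fin 32.48 [521.4 254.3 116.5] [0.4 6.3 8.6] [ 1.35  0.33 -0.1 ] 0.146 58.0
the job is handed in; nothing more can be done
None
```

The job is handed in at 32.5 s: the lid was tipped to about 20°, lifted off and laid flat within 1 mm of the mat's centre, and the board is held flat on the stand with its front edge over the marks, within about 2 mm by my estimates (the notebook and the vial by the stand's side were not re-checked at the end).

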